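# Put the thick-shanked drive punch away in the graded hole strip

## Task

Of the three drive punches standing on the bench, put the one with the thickest shank away in the graded hole strip: find the hole that fits its shank closely and press it gently down against the stiff plug inside until its collar rests on the strip, then let go. Do not force it or ram the strip, and leave the other two punches standing and the steel block, brass tin and bottle where they are.

Things in the scene. Friction and masses are not known exactly. Their poses are not given: they have to be found in the camera images.
- cradle: Dark steel cradle fixed to the bench, 90 x 250 mm, carrying an aluminium strip 56 x 230 mm with five round holes in a row along y. Origin: centre of its underside; z up, y along the row; the strip's top face is at 65 mm. The strip (not measured) is clamped anywhere up to 9 mm to either side along y; it does not give. Contact forces on it over 60 N in all, side pressure added, count as ramming.
- row_mid (a point): Point on the cradle's centre line at the strip's top face, 65 mm above the bench; y along the row. Hole centres are at y = -80, -40, 0, 40, 80 mm from here, plus one unknown shift of up to 9 mm either way, so a hole must be found by feel or eye. They take shanks of 10, 14, 18, 22, 26 mm, the widest at +y; each hole is 1 mm wider than its shank.
- row_end (a point): Point on the cradle 80 mm along +y from row_mid, same height: the widest hole's place at zero shift. In every hole, 14 mm down, lies a stiff black plug that slides down under about 8 N and stays where pushed, to 36 mm depth at most; a 34 mm shank pushes it until the punch's collar lands on the strip. By its own weight a punch stays 20 mm too high.
- punch_a_mid (a point): Plain steel drive punch, upright, loose on the bench: shank 14 mm in diameter, 34 mm long (foot chamfer 1 mm), then a collar 34 mm across, 6 mm thick, then a round grip 26 mm in diameter, 44 mm long; 84 mm tall, 0.2 to 0.45 kg. This point is on its axis 42 mm above the foot, 2 mm above the collar's top, 20 mm below the grip's middle; z along the axis, up.
- punch_b_mid (a point): Plain steel drive punch, upright, loose on the bench: shank 18 mm in diameter, 34 mm long (foot chamfer 1 mm), then a collar 34 mm across, 6 mm thick, then a round grip 26 mm in diameter, 44 mm long; 84 mm tall, 0.2 to 0.45 kg. This point is on its axis 42 mm above the foot, 2 mm above the collar's top, 20 mm below the grip's middle; z along the axis, up.
- punch_c_mid (a point): Plain steel drive punch, upright, loose on the bench: shank 22 mm in diameter, 34 mm long (foot chamfer 1 mm), then a collar 34 mm across, 6 mm thick, then a round grip 26 mm in diameter, 44 mm long; 84 mm tall, 0.2 to 0.45 kg. This point is on its axis 42 mm above the foot, 2 mm above the collar's top, 20 mm below the grip's middle; z along the axis, up. Thickest.
- bench_block: Bystander: dark steel block 60 x 60 x 30 mm, its origin is the centre of its underside, z up.
- tin: Bystander: round brass tin, 60 mm across, 30 mm tall, its origin is the centre of its underside, z up.
- oil_bottle: Bystander: brown glass bottle, 52 mm across, 130 mm tall, its origin is the centre of its underside, z up.
Things that resemble listed ones, but are neither listed nor needed, are in the scene too. What is shaped like the part that bears punch_c_mid but purple or red is not meant.

How it is judged (in metres and radians):
On the way, in this order (a step that is already met when the one before it is completed fails the run):
1. the thickest punch is lifted clear of the bench (height (world z) of punch_c_mid above 0.075 m), for 0.2 s.
2. its shank has entered the matching hole, at least 8 mm deep (x of punch_c_mid in the frame of cradle between -0.005 and 0.005 m and y of punch_c_mid in the frame of cradle between 0.028 and 0.052 m and angle between punch_c_mid's own z axis and vertical below 0.08 rad and z of punch_c_mid in the frame of cradle below 0.099 m), for 0.1 s.
At the end, for the whole second after the job is handed in: The thickest punch stands upright (within 0.08 rad) in the 22 mm hole with its collar down on the strip (within 2.5 mm), released and at rest; the other two punches (within 15 mm) and the block, tin and bottle (within 20 mm) stand where they were (x of punch_c_mid in the frame of cradle between -0.005 and 0.005 m and y of punch_c_mid in the frame of cradle between 0.028 and 0.052 m and angle between punch_c_mid's own z axis and vertical below 0.08 rad and z of punch_c_mid in the frame of cradle between 0.07 and 0.0755 m and linear speed of punch_c below 0.01 m/s); the robot touches nothing.
It fails at once if the strip or cradle is loaded with more than 60 N in all (contact force between anything else and cradle above 60 N).
It fails at once if another punch is moved by more than 15 mm or tipped (distance of any of punch_a_mid, punch_b_mid from where it was at the start of the episode above 0.015 m or angle between any of punch_a_mid, punch_b_mid's own z axis and vertical above 0.3 rad).
It fails at once if the steel block, the tin or the bottle is moved by more than 20 mm (distance of any of bench_block, tin, oil_bottle from where it was at the start of the episode above 0.02 m).
It also fails if it takes over 58 s, if anything falls off the work surface, if the arm or the gripper's body presses on something with over 40 N, if the wrist force passes 120 N, or if a joint passes its speed limit or range.

## Robot

A 6-joint arm with a two-finger parallel gripper is mounted at the origin on the work surface. World frame = base frame: x ahead of the robot, y to its left, z up, the work surface at z = 0. Lengths are in m, angles in degrees, forces in N, time in s.
With the tool pointing down it reaches from about 0.35 to 0.875 m from the base axis. Payload 15.5 kg.
Tool frame: the origin (TCP) lies on the centre line of the jaws, within the pads' length; the fingertips stand tip_reach ahead of it and the grasp point (between the pads) lies 3 mm ahead of it (tip_reach is the distance from the TCP to the fingertips, in m); z points along the fingers, y is the direction in which the jaws open and shut (so a half turn about z gives the same grasp; the last joint's range is limited). The gripper opens to 85 mm and grips with 20 to 120 N. Pads are 22 mm wide; open, the fingers measure 114 mm over their backs; the gripper's body (76 mm by 85 mm) begins 54 mm behind the grasp point. The pads swing forward as they close: fully open they stand 13 mm farther back than shut.
Start: joints at [-80.3, 28.281, 77.091, -0, 74.628, -5.472], TCP at [0.164, -0.603, 0.253] pointing down, gripper open.
Joint ranges: [-166.48, 166.48], [-47.26, 123.95], [12.59, 153.08], [-70.14, 250.14], [6.76, 159.57], [-176.63, 176.63]. Speed limits (degrees/s): [108.29, 108.29, 147.25, 172.46, 172.46, 172.46].

## Interface

Orientations are given as [roll, pitch, yaw] about the fixed x, y, z axes, in that order (R = Rz(yaw) Ry(pitch) Rx(roll)).
In Python, from station import * gives the robot as it stands. The module is installed in compiled form; this text tells all that it offers.
- The arm moves only by the tool drive_tool, never from a script. Its argument "steps" is a list of rows, each a list of 7 numbers: the opening, from -1 (shut) to 1 (fully open), then the shift along the world's x, y, z in mm, then the turn, a rotation vector about the world's x, y, z in rad. In form: [[jaw, tx, ty, tz, wx, wy, wz], ...]. A call has 1 to 12 rows; each row shifts and turns the commanded pose from where the row before left it; what a row does not reach is not made up. A row lasts 1/12 s, in which the tool goes at most 41.7 mm and 7.16 degrees, less where a joint would pass 70% of its speed; a pose out of reach is approached as far as the arm can. A call is refused whole if a number of a shift passes 41.7 or a number of a turn 0.125, either way. A call with a gripper value outside its range is refused whole. The fingers move at their own pace and stop on an object; "newtons" is the grip in N (left out, the last holds). Time passes only in rows, so rows that do not move let the fingers close. It gives the time, the measured TCP pose, the force and the opening at its end, in the units of the state.
- read_state(): the state, without advancing time (a new reading comes with each control period).
- read_camera(name): name is "scene" or "top"; returns a dict with "pixels" (384x512x3 uint8, red, green, blue), "mtx" (3x3 intrinsics, pixels), "distortion" ([k1, k2, p1, p2, k3] as OpenCV has them; the pictures are not rectified), "pose" (4x4, takes a point from camera to world coordinates). Camera axes: x right, y down, z forward; pixel columns grow to the right and rows downward; lengths in m; the calibration is good to about 2 mm. A picture is of the moment at which its call begins. There is no depth.
- close_job(): hands the job in, once; it reports no verdict.
The state is a dict: "time": time; "q": joint angles; "qvel": joint speeds; "joint_torque": joint torques, N m; "eef_pos": TCP position; "tcp_rot": TCP orientation; "ft_force": force on the tool from outside, world axes, zero at the start; "wrist_torque": the same for the moment, N m; "finger_gap": finger opening in m.
Only numpy, scipy, OpenCV 4.12 (cv2) and the standard library are available. Lean on these libraries where they do the work, as an engineer would, in place of code of your own. Each camera call takes 0.05 s, during which the arm holds its last target.

## Working session

There is one attempt and no reset: what is moved stays moved. The work goes in short steps, Python scripts to look and compute and a tool call to move; the robot and the scene stay as the last step left them, time stands still between calls to the robot, and variables do not carry over. Pictures are saved under pics/ and viewed, and the job is handed in when it is done.

Besides the shell and the picture viewer there is one more tool, called after "Request:" as a command line: name --pt "numbers of a row" for each row, then --argument value for the rest. drive_tool: Moves the arm, as the interface text tells. Its arguments: {"type":"object","properties":{"steps":{"type":"array","items":{"type":"array","items":{"type":"number"}}},"newtons":{"type":"number"}},"required":["steps"]}

```bash
mkdir -p pics
python3 - <<'E'
from station import *
import cv2,numpy as np
s=read_state()
for k,v in s.items(): print(k,v)
for n in("scene","top"):
    c=read_camera(n); cv2.imwrite(f"pics/{n}0.png",c["pixels"][:,:,::-1])
    print(n,c["mtx"].tolist(),c["distortion"],np.round(c["pose"],4).tolist())
E
```

```text
time 0.0
q [-8.03007895e+01  2.83137155e+01  7.71285134e+01 -6.44775804e-04
  7.46302119e+01 -5.47230707e+00]
qvel [ 0.04435455 -0.01032124 -0.05207128  0.00564431  0.04025028  0.09416635]
joint_torque [ 5.06057666e-03 -8.82151723e+01 -3.83860230e+01  7.85266593e-05
  1.02319228e-02 -2.57469821e-05]
eef_pos [ 0.16350223 -0.60286695  0.25270476]
tcp_rot [-1.79927830e+02 -6.28962870e-03  1.51716849e+01]
ft_force [0.90394725 0.21986083 0.66160223]
wrist_torque [-0.04005376  0.00517107 -0.05630358]
finger_gap 0.08521238264047133
scene [[379.0448189902253, 0.0, 254.12525814530065], [0.0, 379.0448189902253, 191.58097146627532], [0.0, 0.0, 1.0]] [-0.0298525  0.         0.         0.         0.       ] [[0.5606, 0.4758, -0.6777, 1.0879], [0.828, -0.3357, 0.4492, -0.3071], [-0.0138, -0.813, -0.5822, 0.5366], [0.0, 0.0, 0.0, 1.0]]
top [[452.2260607893306, 0.0, 259.4948526852445], [0.0, 452.2260607893306, 186.1469052843677], [0.0, 0.0, 1.0]] [-0.09490563  0.          0.          0.          0.        ] [[0.0287, -0.9942, 0.1035, 0.4597], [-0.9993, -0.0259, 0.0285, 0.0112], [-0.0256, -0.1042, -0.9942, 1.0839], [0.0, 0.0, 0.0, 1.0]]
```

View pics/scene0.png

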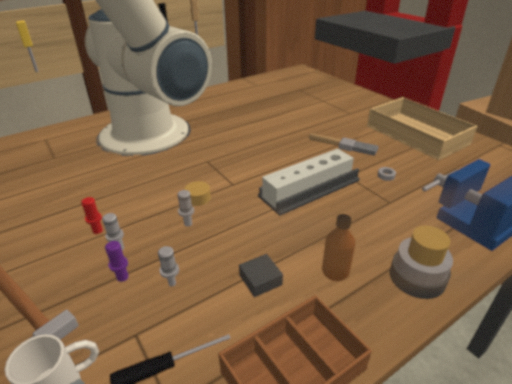

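View pics/top0.png

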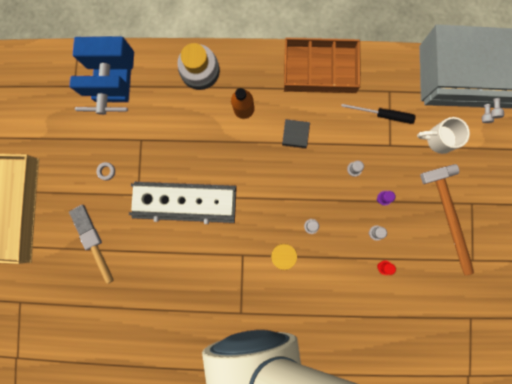

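Run:
```python
import cv2,numpy as np
s=cv2.imread("pics/scene0.png");t=cv2.imread("pics/top0.png")
def z(i,u,v,w=22,h=28,k=9): return cv2.resize(i[v-h:v+h,u-w:u+w],None,fx=k,fy=k,interpolation=cv2.INTER_CUBIC)
a=np.hstack([z(s,113,233,14,28),z(s,186,208,14,28),z(s,168,265,14,28)])
cv2.imwrite("pics/p_s.png",a)
a=np.hstack([z(t,378,233,14,28),z(t,311,226,14,28),z(t,356,168,14,28)])
cv2.imwrite("pics/p_t.png",a)
cv2.imwrite("pics/strip.png",z(t,183,202,60,30,6))
```

```text
(no output)
```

View pics/p_s.png

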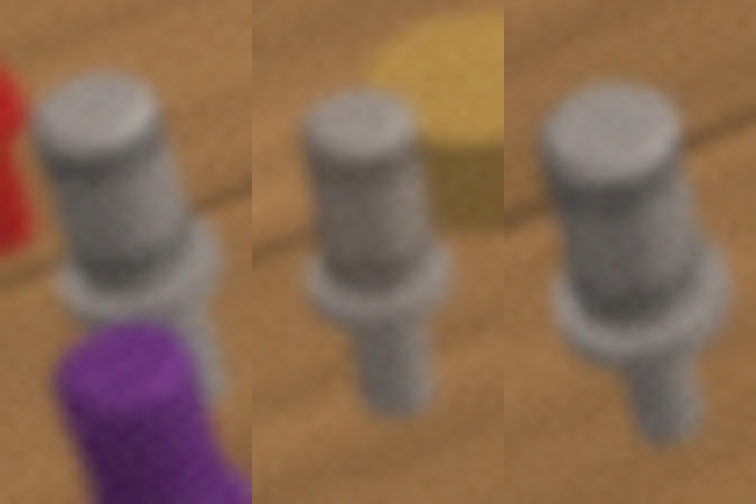

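View pics/p_t.png

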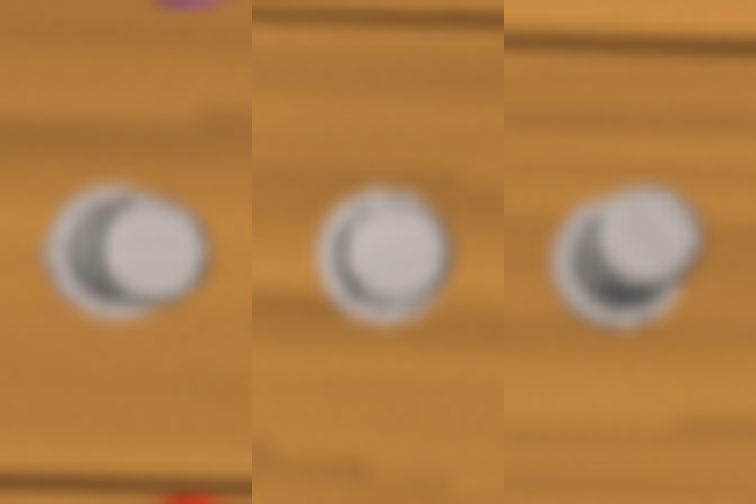

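View pics/strip.png

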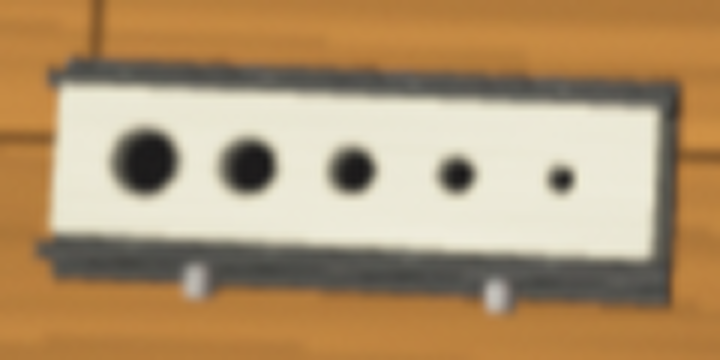

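```bash
cat > h.py <<'E'
import cv2,numpy as np
from station import *
def ray(c,u,v):
    p=cv2.undistortPoints(np.array([[[u,v]]],float),c["mtx"],np.array(c["distortion"]))[0,0]
    P=np.array(c["pose"]); return P[:3,3],P[:3,:3]@np.array([p[0],p[1],1])
def onz(c,u,v,z):
    o,d=ray(c,u,v); return o+d*(z-o[2])/d[2]
def proj(c,X):
    P=np.linalg.inv(np.array(c["pose"])); r,_=cv2.Rodrigues(P[:3,:3])
    return cv2.projectPoints(np.array(X,float).reshape(-1,1,3),r,P[:3,3],c["mtx"],np.array(c["distortion"]))[0][:,0]
E
python3 - <<'E'
from h import *
t=read_camera("top");s=read_camera("scene")
def blobs(c,m,lo,hi,z,box):
    n,l,st,ce=cv2.connectedComponentsWithStats(m.astype(np.uint8))
    for i in range(1,n):
        x,y=ce[i]
        if lo<st[i][4]<hi and box[0]<x<box[1] and box[2]<y<box[3]: print(np.round(ce[i],2),st[i].tolist(),np.round(onz(c,*ce[i],z),4))
def holes(c,box,name):
    g=cv2.cvtColor(c["pixels"],cv2.COLOR_RGB2GRAY)
    x0,x1,y0,y1=box
    sub=np.zeros_like(g,bool);sub[y0:y1,x0:x1]=1
    print(name); blobs(c,(g<130)&sub,5,300,.065,box)
holes(t,(140,230,188,216),"top"); 
holes(s,(268,350,158,190),"scene")
# bystanders / punches: grey (low sat, bright) in top
hsv=cv2.cvtColor(t["pixels"],cv2.COLOR_RGB2HSV)
m=(hsv[...,1]<70)
print("punches, z=.06");blobs(t,m,60,400,.062,(290,400,150,250))
k=lambda x:(x+.5)/9-.5
for n,u0,v0,g,co in [("c",364,205,(155,250),(115,252)),("b",297,198,(395-252,252),(385-252,255)),("a",342,140,(650-504,237),(620-504,262))]:
    print(n,"grip",np.round(onz(t,u0+k(g[0]),v0+k(g[1]),.084),4),"collar",np.round(onz(t,u0+k(co[0]),v0+k(co[1]),.040),4))
for n,u0,v0,g,co in [("c",99,205,(97,100),(140,275)),("b",172,180,(358-252,118),(380-252,280)),("a",154,237,(613-504,123),(641-504,290))]:
    print(n,"scene grip",np.round(onz(s,u0+k(g[0]),v0+k(g[1]),.084),4),"collar",np.round(onz(s,u0+k(co[0]),v0+k(co[1]),.040),4))
for n,p,z in [("purple",(386,198),.06),("red",(387,268),.06),("tin",(284,257),.03)]: print(n,onz(t,*p,z))
for p in [(131,183),(236,185),(236,221),(130,217)]: print("cradle corner",onz(t,*p,.05))
E
```

```text
top
[146.76 198.55] [142, 194, 11, 10, 87] [0.5305 0.2975 0.065 ]
[164.06 199.3 ] [160, 195, 9, 9, 63] [0.5299 0.2573 0.065 ]
[181.24 200.  ] [178, 197, 7, 7, 41] [0.5294 0.2176 0.065 ]
[198.79 200.79] [196, 198, 6, 6, 24] [0.5287 0.1773 0.065 ]
[216.09 201.36] [215, 200, 3, 4, 11] [0.5285 0.1378 0.065 ]
[171.86 214.05] [140, 212, 87, 4, 208] [0.4968 0.2377 0.065 ]
scene
[334.82 158.36] [332, 158, 7, 2, 11] [0.5372 0.2943 0.065 ]
[323.1 161.9] [321, 161, 5, 3, 10] [0.5331 0.2599 0.065 ]
[270.45 187.  ] [268, 183, 8, 7, 33] [0.5452 0.0953 0.065 ]
punches, z=.06
[355.12 167.88] [348, 161, 16, 15, 182] [ 0.6136 -0.1764  0.062 ]
[311.18 225.97] [305, 219, 14, 15, 158] [ 0.479  -0.0784  0.062 ]
[377.33 232.51] [369, 226, 18, 14, 193] [ 0.4681 -0.2277  0.062 ]
c grip [ 0.4685 -0.2302  0.084 ] collar [ 0.4681 -0.2306  0.04  ]
b grip [ 0.4796 -0.0792  0.084 ] collar [ 0.4796 -0.0807  0.04  ]
a grip [ 0.6149 -0.1782  0.084 ] collar [ 0.615  -0.1788  0.04  ]
c scene grip [ 0.4671 -0.2279  0.084 ] collar [ 0.4729 -0.2307  0.04  ]
b scene grip [ 0.4803 -0.0789  0.084 ] collar [ 0.4839 -0.0809  0.04  ]
a scene grip [ 0.616  -0.1765  0.084 ] collar [ 0.6166 -0.1781  0.04  ]
purple [ 0.54667283 -0.24764473  0.06      ]
red [ 0.38918791 -0.25073348  0.06      ]
tin [ 0.40642428 -0.01990469  0.03      ]
cradle corner [0.5668557  0.34127229 0.05      ]
cradle corner [0.56853475 0.09503279 0.05      ]
cradle corner [0.48581267 0.09223554 0.05      ]
cradle corner [0.48753767 0.33911596 0.05      ]
```

Request:
drive_tool --pt "1 25.4 31.1 -4 0 0 -0.022" --pt "1 25.4 31.1 -4 0 0 -0.022" --pt "1 25.4 31.1 -4 0 0 -0.022" --pt "1 25.4 31.1 -4 0 0 -0.022" --pt "1 25.4 31.1 -4 0 0 -0.022" --pt "1 25.4 31.1 -4 0 0 -0.022" --pt "1 25.4 31.1 -4 0 0 -0.022" --pt "1 25.4 31.1 -4 0 0 -0.022" --pt "1 25.4 31.1 -4 0 0 -0.022" --pt "1 25.4 31.1 -4 0 0 -0.022" --pt "1 25.4 31.1 -4 0 0 -0.022" --pt "1 25.4 31.1 -4 0 0 -0.022" --newtons 40

```text
time: 1.2
eef_pos: [0.4693, -0.2283, 0.2052]
tcp_rot: [180.0, -0.0, -0.0]
ft_force: [1.7, -0.6, 1.0]
finger_gap: 0.0854
```

Request:
drive_tool --pt "0.5 0 0 0 0 0 0" --pt "0.5 0 0 0 0 0 0" --pt "0.5 0 0 0 0 0 0" --pt "0.5 0 0 0 0 0 0"

```text
time: 1.53
eef_pos: [0.4679, -0.2308, 0.2054]
tcp_rot: [180.0, 0.0, 0.0]
ft_force: [0.4, -0.6, -0.5]
finger_gap: 0.0641
```

Run:
```python
from h import *
s=read_state(); print(s)
for n in("scene","top"):
    c=read_camera(n); cv2.imwrite(f"pics/{n}1.png",c["pixels"][:,:,::-1])
```

```text
{'time': 1.5333, 'q': array([-3.28122787e+01,  2.32778004e+01,  9.50462904e+01, -1.29898809e-02,
        6.16750474e+01,  5.71918418e+01]), 'qvel': array([-0.73776047, -0.10682384, -0.04843064, -0.01267201,  0.03496277,
        0.21482578]), 'joint_torque': array([ 1.80956248e+00, -7.32277250e+01, -3.19449663e+01,  6.36948505e-02,
        4.25503211e-03,  3.91194422e-03]), 'eef_pos': array([ 0.46786317, -0.23081921,  0.20535366]), 'tcp_rot': array([1.79989923e+02, 5.47186899e-03, 2.04222638e-03]), 'ft_force': array([ 0.41877049, -0.57570007, -0.50676212]), 'wrist_torque': array([ 0.02763385, -0.00525529,  0.08269324]), 'finger_gap': 0.06413043556674276}
```

View pics/scene1.png

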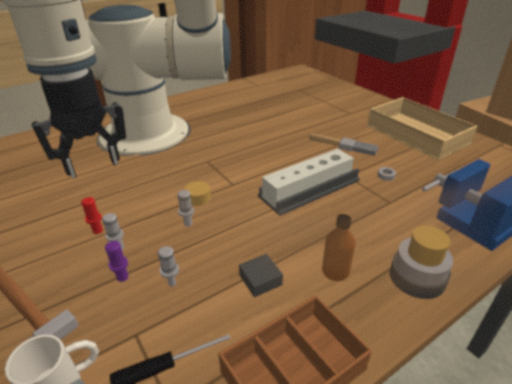

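Run:
```python
from h import *
s=read_camera("scene");t=read_camera("top")
for z in (.18,.19,.205): print(proj(s,[[.468,-.231-.032,z],[.468,-.231+.032,z]]))
print(proj(s,[[.4685,-.23,.04],[.4685,-.23,0]]))
```

```text
[[ 76.17690409 180.01396405]
 [112.90159182 168.48870806]]
[[ 74.50998138 175.14183568]
 [111.61616707 163.71547423]]
[[ 71.95714617 167.6691149 ]
 [109.64917156 156.40124732]]
[[113.7951866  233.74421371]
 [118.33390308 248.46316454]]
```

Request:
drive_tool --pt "0.4 0 0 -25 0 0 0" --pt "0.4 0 0 -25 0 0 0" --pt "0.4 0 0 -20 0 0 0" --pt "0.4 0 0 -10 0 0 0" --pt "0.4 0 0 -5 0 0 0" --pt "0.4 0 0 0 0 0 0"

```text
time: 2.23
eef_pos: [0.4681, -0.2302, 0.1198]
tcp_rot: [-180.0, 0.1, 0.0]
ft_force: [-1.7, 0.0, -0.2]
finger_gap: 0.0596
```

Run:
```python
from h import *
for n in("scene",):
    c=read_camera(n); cv2.imwrite(f"pics/{n}2.png",cv2.resize(c["pixels"][130:300,30:230,::-1],None,fx=4,fy=4)[:600])
```

```text
(no output)
```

View pics/scene2.png

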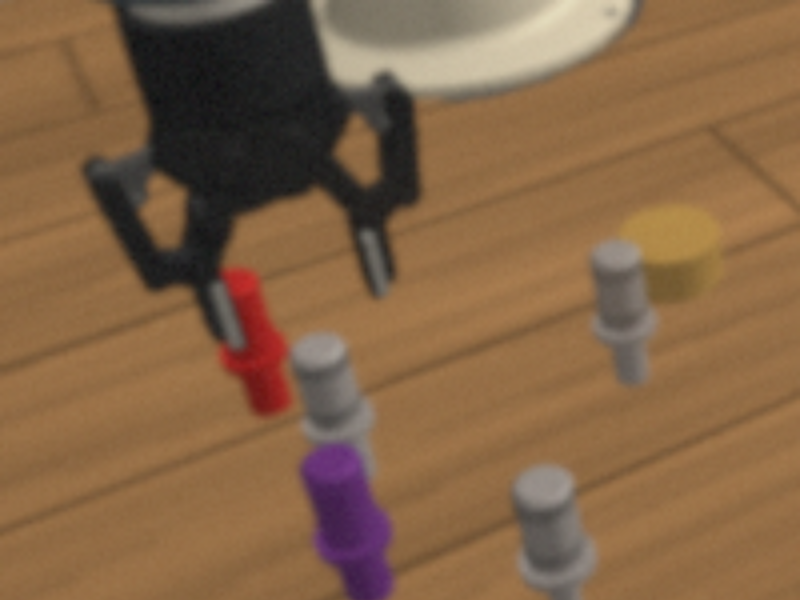

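Request:
drive_tool --pt "0.4 0 0 -15 0 0 0" --pt "0.4 0 0 -15 0 0 0" --pt "0.4 0 0 -14 0 0 0" --pt "0.4 0 0 -7 0 0 0" --pt "0.4 0 0 0 0 0 0" --pt "-1 0 0 0 0 0 0" --pt "-1 0 0 0 0 0 0" --pt "-1 0 0 0 0 0 0" --pt "-1 0 0 0 0 0 0" --pt "-1 0 0 0 0 0 0" --pt "-1 0 0 0 0 0 0" --pt "-1 0 0 0 0 0 0" --newtons 50

```text
time: 3.28
eef_pos: [0.4689, -0.2304, 0.0703]
tcp_rot: [179.9, -0.1, 0.0]
ft_force: [-0.6, 0.1, 7.2]
finger_gap: 0.0253
```

Request:
drive_tool --pt "-1 0 0 2 0 0 0" --pt "-1 0 0 10 0 0 0" --pt "-1 0 0 20 0 0 0" --pt "-1 0 0 30 0 0 0" --pt "-1 0 0 30 0 0 0" --pt "-1 0 0 18 0 0 0" --pt "-1 0 0 0 0 0 0" --pt "-1 0 0 0 0 0 0" --pt "-1 0 0 0 0 0 0" --pt "-1 0 0 0 0 0 0"

```text
time: 4.12
eef_pos: [0.4678, -0.2296, 0.1783]
tcp_rot: [-179.9, 0.1, 0.0]
ft_force: [-0.6, 0.9, -2.0]
finger_gap: 0.0246
```

Run:
```python
from h import *
print(read_state()["ft_force"])
for n in("scene",):
    c=read_camera(n); cv2.imwrite(f"pics/{n}3.png",cv2.resize(c["pixels"][120:270,30:230,::-1],None,fx=4,fy=4)[:600])
```

```text
[-0.61934884  0.93429326 -1.9811496 ]
```

View pics/scene3.png

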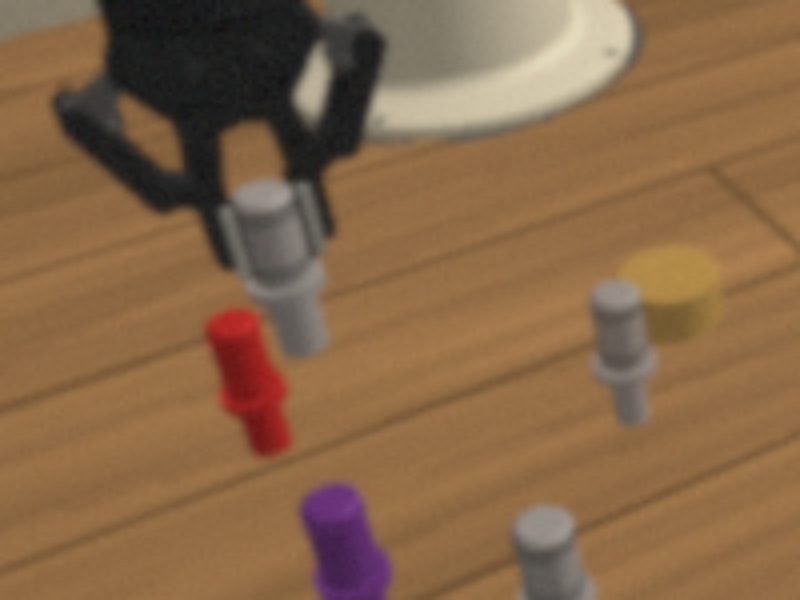

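Request:
drive_tool --pt "-1 0 10 12 0 0 0" --pt "-1 2 25 12 0 0 0" --pt "-1 4 35 0 0 0 0" --pt "-1 5 38 0 0 0 0" --pt "-1 5 38 0 0 0 0" --pt "-1 5 38 0 0 0 0" --pt "-1 5 38 0 0 0 0" --pt "-1 5 38 0 0 0 0" --pt "-1 5 38 0 0 0 0" --pt "-1 5 38 0 0 0 0" --pt "-1 5 38 0 0 0 0" --pt "-1 5 38 0 0 0 0"

```text
time: 5.17
eef_pos: [0.5186, 0.1844, 0.2034]
tcp_rot: [180.0, 0.0, 0.1]
ft_force: [0.8, 0.3, -3.2]
finger_gap: 0.0247
```

Request:
drive_tool --pt "-1 5 34 0 0 0 0" --pt "-1 5 25 0 0 0 0" --pt "-1 1 10 0 0 0 0" --pt "-1 0 0 -15 0 0 0" --pt "-1 0 0 -15 0 0 0" --pt "-1 0 0 0 0 0 0" --pt "-1 0 0 0 0 0 0" --pt "-1 0 0 0 0 0 0" --pt "-1 0 0 0 0 0 0" --pt "-1 0 0 0 0 0 0"

```text
time: 6.0
eef_pos: [0.5307, 0.2509, 0.1741]
tcp_rot: [-180.0, -0.1, 0.0]
ft_force: [-0.3, 0.3, -3.2]
finger_gap: 0.0248
```

Run:
```python
from h import *
s=read_state();print(s["eef_pos"],s["ft_force"],s["tcp_rot"])
c=read_camera("scene"); cv2.imwrite("pics/scene4.png",cv2.resize(c["pixels"][70:220,230:400,::-1],None,fx=4,fy=4))
c=read_camera("top"); cv2.imwrite("pics/top4.png",cv2.resize(c["pixels"][130:270,90:280,::-1],None,fx=4,fy=4))
```

```text
[0.53072266 0.25090472 0.17413553] [-0.29171503  0.30213891 -3.23095969] [-1.79976378e+02 -6.20224926e-02  2.43986971e-02]
```

View pics/scene4.png

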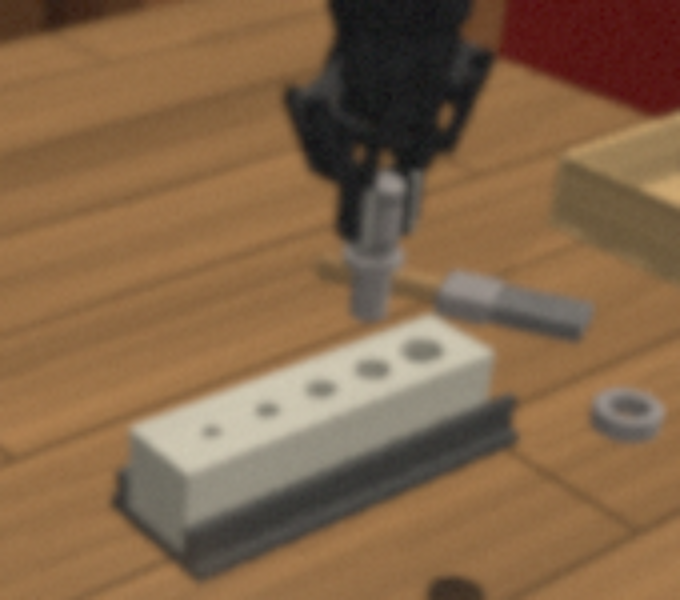

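View pics/top4.png

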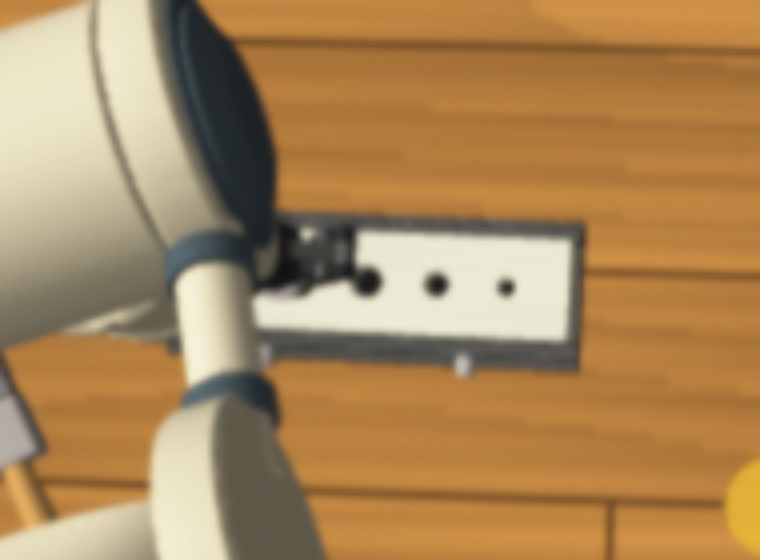

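Request:
drive_tool --pt "-1 0 6 0 0 0 0" --pt "-1 0 0 -15 0 0 0" --pt "-1 0 0 -10 0 0 0" --pt "-1 0 0 -4 0 0 0" --pt "-1 0 0 0 0 0 0" --pt "-1 0 0 0 0 0 0" --pt "-1 0 0 0 0 0 0" --newtons 45

```text
time: 6.68
eef_pos: [0.5306, 0.2571, 0.1447]
tcp_rot: [-180.0, -0.0, 0.0]
ft_force: [0.2, 0.5, -2.3]
finger_gap: 0.0247
```

Run:
```python
from h import *
s=read_state();print(s["eef_pos"],s["ft_force"],s["tcp_rot"])
c=read_camera("scene"); im=c["pixels"][100:200,270:370,::-1]
k=6
im=cv2.resize(im,None,fx=k,fy=k,interpolation=cv2.INTER_CUBIC)
def circ(x,y,z,r,col):
    a=np.linspace(0,2*np.pi,60); p=proj(c,np.c_[x+r*np.cos(a),y+r*np.sin(a),0*a+z])
    p=((p-[270,100]+.5)*k-.5); cv2.polylines(im,[np.round(p).astype(int)],True,col,1)
e=s["eef_pos"]; f=e[2]-.0703
circ(e[0],e[1],f,.011,(0,0,255));circ(e[0],e[1],f+.034,.017,(0,0,255));circ(e[0],e[1],f+.084,.013,(0,0,255))
for i,(x,y,r) in enumerate([(.5305,.2975,.0135),(.5299,.2573,.0115),(.5294,.2176,.0095),(.5287,.1773,.0075)]): circ(x,y,.065,r,(0,255,0))
cv2.imwrite("pics/scene5.png",im)
```

```text
[0.53059895 0.2570698  0.14466194] [ 0.20702504  0.45425692 -2.27434093] [-1.79991553e+02 -2.29494815e-02  4.23739724e-02]
```

View pics/scene5.png

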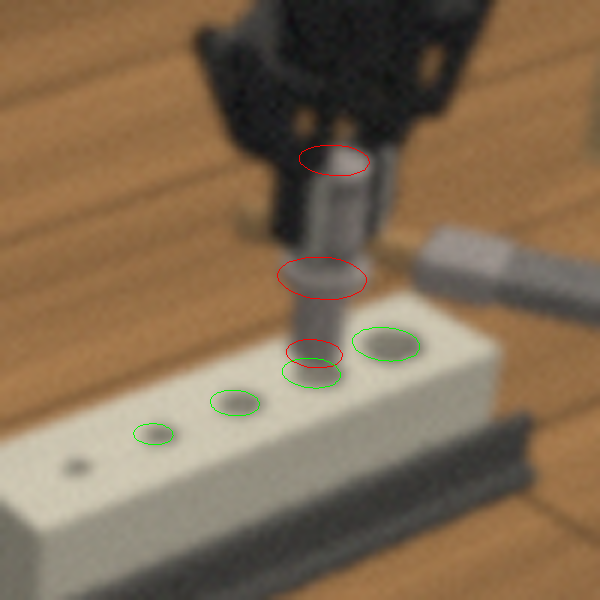

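Request:
drive_tool --pt "-1 0 0 -3 0 0 0" --pt "-1 0 0 -2 0 0 0" --pt "-1 0 0 -2 0 0 0" --pt "-1 0 0 0 0 0 0"

```text
time: 7.07
eef_pos: [0.5302, 0.2569, 0.1369]
tcp_rot: [180.0, 0.0, 0.0]
ft_force: [0.1, 0.0, -2.1]
finger_gap: 0.0246
```

Request:
drive_tool --pt "-1 0 0 -1 0 0 0" --pt "-1 0 0 -1 0 0 0" --pt "-1 0 0 0 0 0 0"

```text
time: 7.32
eef_pos: [0.5303, 0.257, 0.1351]
tcp_rot: [180.0, 0.0, 0.0]
ft_force: [-0.1, -0.6, -2.9]
finger_gap: 0.0247
```

Request:
drive_tool --pt "-1 0 0 -1 0 0 0" --pt "-1 0 0 0 0 0 0"

```text
time: 7.48
eef_pos: [0.5304, 0.257, 0.1342]
tcp_rot: [180.0, 0.0, 0.0]
ft_force: [-0.7, 0.6, -3.4]
finger_gap: 0.0253
```

Request:
drive_tool --pt "-1 0 0 -1 0 0 0" --pt "-1 0 0 0 0 0 0"

```text
time: 7.65
eef_pos: [0.5304, 0.257, 0.1332]
tcp_rot: [180.0, 0.0, 0.0]
ft_force: [0.4, -1.0, -2.6]
finger_gap: 0.0248
```

Request:
drive_tool --pt "-1 0 0 -1 0 0 0" --pt "-1 0 0 0 0 0 0"

```text
time: 7.82
eef_pos: [0.5304, 0.257, 0.1322]
tcp_rot: [-180.0, -0.0, 0.0]
ft_force: [0.5, 0.3, -2.1]
finger_gap: 0.0251
```

Request:
drive_tool --pt "-1 0 0 -1 0 0 0" --pt "-1 0 0 0 0 0 0"

```text
time: 7.98
eef_pos: [0.5304, 0.257, 0.1312]
tcp_rot: [-180.0, -0.0, 0.0]
ft_force: [0.3, -0.1, -3.3]
finger_gap: 0.0247
```

Request:
drive_tool --pt "-1 0 0 -1 0 0 0" --pt "-1 0 0 0 0 0 0"

```text
time: 8.15
eef_pos: [0.5304, 0.2571, 0.1302]
tcp_rot: [-180.0, -0.0, 0.0]
ft_force: [0.8, -0.1, -3.0]
finger_gap: 0.0248
```

Request:
drive_tool --pt "-1 0 0 -1 0 0 0" --pt "-1 0 0 -1 0 0 0" --pt "-1 0 0 -1 0 0 0" --pt "-1 0 0 0 0 0 0"

```text
time: 8.48
eef_pos: [0.5305, 0.257, 0.1271]
tcp_rot: [-180.0, -0.0, 0.0]
ft_force: [1.9, 0.4, -2.8]
finger_gap: 0.025
```

Request:
drive_tool --pt "-1 0 0 -1 0 0 0" --pt "-1 0 0 -1 0 0 0" --pt "-1 0 0 -1 0 0 0" --pt "-1 0 0 0 0 0 0"

```text
time: 8.82
eef_pos: [0.5304, 0.257, 0.1241]
tcp_rot: [-180.0, -0.0, 0.0]
ft_force: [2.0, 1.1, -4.7]
finger_gap: 0.0249
```

Request:
drive_tool --pt "-1 0 0 -1 0 0 0" --pt "-1 0 0 -1 0 0 0" --pt "-1 0 0 0 0 0 0"

```text
time: 9.07
eef_pos: [0.5304, 0.257, 0.1221]
tcp_rot: [-180.0, -0.0, 0.0]
ft_force: [1.7, 2.7, -3.8]
finger_gap: 0.025
```

Request:
drive_tool --pt "-1 0 0 -1 0 0 0" --pt "-1 0 0 -1 0 0 0" --pt "-1 0 0 0 0 0 0"

```text
time: 9.32
eef_pos: [0.5305, 0.257, 0.1204]
tcp_rot: [-180.0, -0.0, 0.0]
ft_force: [2.0, 1.5, 2.5]
finger_gap: 0.0249
```

Request:
drive_tool --pt "-1 0.2 0.2 -1 0 0 0" --pt "-1 0 0 -1 0 0 0" --pt "-1 0 0 -1 0 0 0" --pt "-1 0 0 0 0 0 0"

```text
time: 9.65
eef_pos: [0.5306, 0.2571, 0.1174]
tcp_rot: [180.0, -0.0, 0.0]
ft_force: [1.2, 1.7, 2.0]
finger_gap: 0.0247
```

Request:
drive_tool --pt "-1 0 0 -1 0 0 0" --pt "-1 0 0 -1 0 0 0" --pt "-1 0 0 -1 0 0 0" --pt "-1 0 0 0 0 0 0"

```text
time: 9.98
eef_pos: [0.5306, 0.2571, 0.1143]
tcp_rot: [180.0, -0.0, 0.0]
ft_force: [-0.4, 0.3, 2.9]
finger_gap: 0.0248
```

Request:
drive_tool --pt "-1 0 0 -1 0 0 0" --pt "-1 0 0 -1 0 0 0" --pt "-1 0 0 -1 0 0 0" --pt "-1 0 0 0 0 0 0"

```text
time: 10.32
eef_pos: [0.5306, 0.2571, 0.1113]
tcp_rot: [180.0, -0.0, 0.0]
ft_force: [1.3, 0.2, 2.7]
finger_gap: 0.0252
```

Request:
drive_tool --pt "-1 0 0 -1 0 0 0" --pt "-1 0 0 -1 0 0 0" --pt "-1 0 0 -1 0 0 0" --pt "-1 0 0 0 0 0 0"

```text
time: 10.65
eef_pos: [0.5306, 0.2571, 0.1083]
tcp_rot: [180.0, -0.0, 0.0]
ft_force: [0.6, -0.3, 2.5]
finger_gap: 0.0247
```

Request:
drive_tool --pt "-1 0 0 -1 0 0 0" --pt "-1 0 0 -1 0 0 0" --pt "-1 0 0 -1 0 0 0" --pt "-1 0 0 0 0 0 0"

```text
time: 10.98
eef_pos: [0.5306, 0.2571, 0.1053]
tcp_rot: [180.0, -0.0, 0.0]
ft_force: [1.2, -0.4, 2.5]
finger_gap: 0.0248
```

Request:
drive_tool --pt "-1 0 0 -1 0 0 0" --pt "-1 0 0 -1 0 0 0" --pt "-1 0 0 0 0 0 0"

```text
time: 11.23
eef_pos: [0.5306, 0.2571, 0.1032]
tcp_rot: [180.0, 0.0, 0.0]
ft_force: [0.1, -1.0, 2.3]
finger_gap: 0.0247
```

Request:
drive_tool --pt "-1 0 0 -0.5 0 0 0" --pt "-1 0 0 -0.5 0 0 0" --pt "-1 0 0 0 0 0 0"

```text
time: 11.48
eef_pos: [0.5306, 0.2571, 0.1023]
tcp_rot: [180.0, -0.0, 0.0]
ft_force: [0.4, -1.2, 3.4]
finger_gap: 0.025
```

Request:
drive_tool --pt "-1 0 0 -0.5 0 0 0" --pt "-1 0 0 0 0 0 0"

```text
time: 11.65
eef_pos: [0.5306, 0.2571, 0.1018]
tcp_rot: [180.0, -0.0, 0.0]
ft_force: [0.9, -1.2, 4.1]
finger_gap: 0.0248
```

Request:
drive_tool --pt "-1 0 0 -0.5 0 0 0" --pt "-1 0 0 0 0 0 0"

```text
time: 11.82
eef_pos: [0.5306, 0.2571, 0.1014]
tcp_rot: [180.0, -0.0, 0.0]
ft_force: [1.2, -1.3, 5.7]
finger_gap: 0.0251
```

Request:
drive_tool --pt "-1 0 0 -0.3 0 0 0" --pt "-1 0 0 0 0 0 0"

```text
time: 11.98
eef_pos: [0.5306, 0.2571, 0.1014]
tcp_rot: [180.0, -0.0, 0.0]
ft_force: [-1.4, -2.3, 11.7]
finger_gap: 0.0244
```

Request:
drive_tool --pt "-1 0 0 -0.2 0 0 0" --pt "-1 0 0 0 0 0 0"

```text
time: 12.15
eef_pos: [0.5307, 0.2571, 0.1014]
tcp_rot: [180.0, -0.0, 0.0]
ft_force: [-2.2, -1.5, 13.5]
finger_gap: 0.0247
```

Run:
```python
from h import *
c=read_camera("scene"); cv2.imwrite("pics/scene6.png",cv2.resize(c["pixels"][100:200,270:370,::-1],None,fx=6,fy=6,interpolation=cv2.INTER_CUBIC))
```

```text
(no output)
```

View pics/scene6.png

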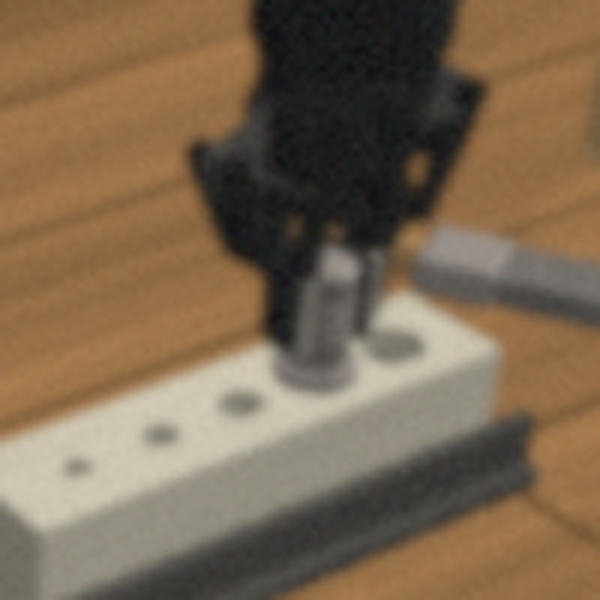

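Request:
drive_tool --pt "0.1 0 0 0 0 0 0" --pt "0.2 0 0 0 0 0 0" --pt "0.3 0 0 0 0 0 0" --pt "0.4 0 0 0 0 0 0" --pt "0.4 0 0 1 0 0 0" --pt "0.4 0 0 4 0 0 0" --pt "0.4 0 0 10 0 0 0" --pt "0.4 0 0 20 0 0 0" --pt "0.4 0 0 25 0 0 0" --pt "0.4 0 0 25 0 0 0" --pt "0.4 0 0 25 0 0 0" --pt "0.4 0 0 15 0 0 0"

```text
time: 13.2
eef_pos: [0.5312, 0.2574, 0.2294]
tcp_rot: [-179.9, -0.2, 0.0]
ft_force: [0.7, 0.3, 0.6]
finger_gap: 0.0601
```

Request:
drive_tool --pt "0.4 -10 -40 15 0 0 0" --pt "0.4 -10 -40 5 0 0 0" --pt "0.4 -10 -40 0 0 0 0" --pt "0.4 -10 -40 0 0 0 0" --pt "0.4 -10 -40 0 0 0 0" --pt "0.4 -5 -30 0 0 0 0" --pt "0.4 0 0 0 0 0 0" --pt "0.4 0 0 0 0 0 0" --pt "0.4 0 0 0 0 0 0" --pt "0.4 0 0 0 0 0 0"

```text
time: 14.03
eef_pos: [0.4763, 0.03, 0.2454]
tcp_rot: [-180.0, -0.0, 0.1]
ft_force: [0.1, 0.2, 0.7]
finger_gap: 0.0596
```

Run:
```python
from h import *
s=read_state();print(s["eef_pos"],s["ft_force"])
c=read_camera("scene"); cv2.imwrite("pics/scene7.png",c["pixels"][:,:,::-1])
cv2.imwrite("pics/scene7z.png",cv2.resize(c["pixels"][100:200,270:370,::-1],None,fx=6,fy=6,interpolation=cv2.INTER_CUBIC))
for z in (.115,.135): print(z,proj(c,[[.530,.2573,z]]))
c=read_camera("top"); cv2.imwrite("pics/top7.png",c["pixels"][:,:,::-1])
hsv=cv2.cvtColor(c["pixels"],cv2.COLOR_RGB2HSV)
n,l,st,ce=cv2.connectedComponentsWithStats((hsv[...,1]<70).astype(np.uint8))
for i in range(1,n):
    if 60<st[i][4]<400 and 290<ce[i][0]<400 and 150<ce[i][1]<250: print(ce[i],st[i])
```

```text
[0.47633824 0.02998503 0.24538436] [0.11617755 0.15670398 0.68037494]
0.115 [[323.34564695 143.15731726]]
0.135 [[324.14290781 135.40595627]]
[355.12154696 167.92265193] [348 161  16  15 181]
```

View pics/scene7z.png

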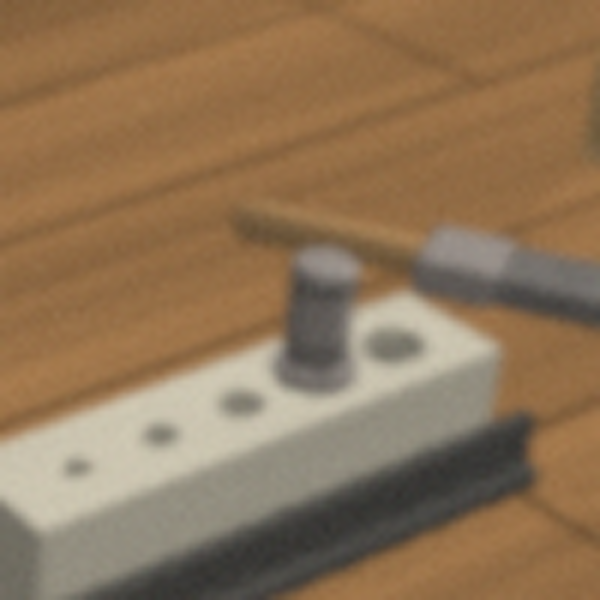

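View pics/top7.png

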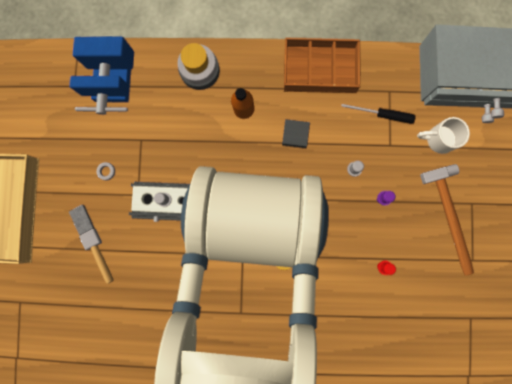

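Run:
```python
from h import *
a=cv2.imread("pics/scene0.png").astype(int);b=cv2.imread("pics/scene7.png").astype(int)
for n,(x0,x1,y0,y1) in dict(b_tin=(176,212,178,230),a=(156,182,245,290),block=(238,285,252,296),bottle=(320,358,212,282)).items():
    print(n,abs(a-b)[y0:y1,x0:x1].mean().round(2))
close_job()
```

```text
b_tin 2.08
a 2.13
block 2.21
bottle 2.24
the job is handed in; nothing more can be done
```

The thickest punch (22 mm shank) is in its hole with the collar down on the strip. I let go of it, backed the arm off, and handed the job in after about 14 s of robot time.

- **Identifying it:** I compared each shank with its 34 mm collar in the scene view. Once the punch was lifted, its shank measured about 22 mm across.
- **Finding the hole:** The top camera put the 22 mm hole at about (0.530, 0.257). The shank went in on the first try.
- **Pressing down:** I pushed the plug down in steps of 1 mm or less. The tool stopped at z = 0.1014 m when the collar landed. Wrist readings were about 12–14 N there, the highest of the insertion.
- **Last checks:** The grip's top sits at pixel row 143, which matches the seated height of 0.115 m. The punch looks upright and the force reading was near zero with the hand clear.
- **Other objects:** The other two punches, block, tin and bottle look unchanged from the first scene picture, with only noise-level differences.
- **What disagreed:** The two cameras placed the hole about 3–4 mm apart. The same offset showed on the held punch, so it cancelled out. In the last top view the arm hid one of the other punches and the tin, so those two were checked only in the scene view.

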